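Turn the planner's divider

TASK

On the desk lies an open ring planner with a stiff cardboard divider standing half raised on its near side and a pocket stapler on its far page. First push the stapler sideways off the planner so that it lies wholly on the desk, then push the divider up and over the rings with the fingertips and press it down until it lies flat on the far page. Do not pinch, lift or carry anything, keep the planner in its place, and leave the other things on the desk alone.

Things in the scene. Friction and masses are not known exactly. Their poses are not given: they have to be found in the camera images.
- planner: Loose open ring planner, 0.8 kg: black cover 256 (x) by 166 mm (y); white page blocks 110 x 156 mm, 13 to 123 mm either side of the ring line, tops 18 mm above the desk. Origin on the desk under the middle of the ring line; y along the ring line, z up, x away from the robot to the far page (-x: near page). Steel rings stand up to 32 mm above the desk, within 17 mm of the ring line.
- divider (a joint): Angle of the divider about the ring line (rad): 0 flat on the near page, pi/2 upright, 3.14 flat on the far page (its stop). Axis along the planner's y, at planner x = 0, 21 mm above the desk. Tight rings: it stays where it is left, never falls by itself, and turns under about 1 N at its free edge. Starts at 0.8 to 1.15. Anything over 1 mm high on the far page keeps it from lying flat.
- divider_edge (a point): Middle of the divider's free edge, 112 mm from the hinge axis. Stiff brown cardboard plate 150 mm wide along the rings, 4 mm thick, 12 to 112 mm from the axis; an index tab 36 mm wide sticks out 13 mm more at planner y +32 to +68 mm. The frame turns with the divider: at joint 0 its axes are the planner's, and -x points from hinge to free edge.
- stapler_center (a point): Centre of a loose pocket stapler, 60 g, 62 mm long (its x), 24 mm wide (its y), 24 mm high, black base and grey top; this point lies 12 mm above its underside. It starts on the far page, about 68 mm from the ring line and within 35 mm of mid-page, roughly along the planner's x.
- stapler: The same stapler; origin at the centre of its underside.
- notes: Block of sticky notes, 75 x 75 x 16 mm; loose, to be left alone. Origin at the centre of its underside.
- marker: Flat marker pen, 95 x 22 x 16 mm; loose, to be left alone. Origin at the centre of its underside.
- mouse: Black computer mouse, 105 x 60 x 34 mm; loose, to be left alone. Origin at the centre of its underside.
- case: Grey spectacle case, 56 x 155 x 36 mm, beyond the planner's far edge; loose, to be left alone. Origin at the centre of its underside.
- cup: Paper cup with white lid, 84 mm across, 111 mm high; loose, to be left alone. Origin at the centre of its underside.
- bottle: Clear plastic bottle with white cap, 54 mm across, 120 mm high; loose, to be left alone. Origin at the centre of its underside.
Things that resemble listed ones, but are neither listed nor needed, are in the scene too. Of the things that look like the stapler, the largest one is meant.

How it is judged:
By the outcome, as a careful person would: the job done as asked, in the order asked, and still so for the second after the job is handed in, with the robot touching nothing.
It also fails if it takes over 51 s, if anything falls off the work surface, if the arm or the gripper's body presses on something with over 40 N, if the wrist force passes 120 N, or if a joint passes its speed limit or range.

ROBOT

A 6-joint arm with a two-finger parallel gripper is mounted at the origin on the work surface. World frame = base frame: x ahead of the robot, y to its left, z up, the work surface at z = 0. Lengths are in mm, angles in rad, forces in N, time in s.
With the tool pointing down it reaches from about 275 to 975 mm from the base axis. Payload 8.4 kg.
Tool frame: the origin (TCP) lies between the finger pads; the fingertips stand 22 mm ahead of it and the grasp point (between the pads) lies 3 mm ahead of it; y points along the fingers, z is the direction in which the jaws open and shut, and the axes are right-handed (so a half turn about y gives the same grasp; the last joint's range is limited). The gripper opens to 92 mm and grips with 3 to 60 N. Pads are 20 mm wide; open, the fingers measure 128 mm over their backs; the gripper's body (75 mm by 189 mm) begins 69 mm behind the grasp point.
Start: joints at [1.328, 0.353, 1.633, -0, 1.155, -0.002], TCP at [149.048, 606.97, 236.583] pointing down, gripper open.
Joint ranges: [-2.63, 2.63], [-0.92, 2.1], [0.06, 2.66], [-1.3, 4.44], [0, 2.69], [-3.02, 3.02]. Speed limits (rad/s): [2.22, 2.22, 2.79, 3.14, 3.14, 3.14].

INTERFACE

Orientations are given as a unit quaternion [x, y, z, w].
In Python, from rig import ctrl, read_camera, camera_params gives the robot as it stands.
- The arm moves only by the shell command python3 -m pendant 'ROWS' [FORCE]. ROWS is JSON, a list that holds one entry, the list of rows, each a list of 7 numbers: the turn, a rotation vector about the tool's x, y, z in units of 360 degrees (1.0 is 360 degrees), then the shift along the tool's x, y, z in units of 1000 mm (1.0 is 1000 mm), then the closure, from 0 (fully open) to 1 (shut). A call has 1 to 8 rows; each row is the pose to reach, as a shift and turn from the pose commanded when the call began, along the tool's axes at that moment, turning the shorter way round; what a row does not reach only later rows make up. A row lasts 1/12 s, in which the tool goes at most 41.7 mm and 7.16 degrees, less where a joint would pass 70% of its speed; a pose out of reach is approached as far as the arm can. A call with a number of a shift or a turn outside -1 to 1 is refused whole. A call with a gripper value outside its range is refused whole. The fingers move at their own pace and stop on an object; FORCE is the grip in N (left out, the last holds). Time passes only in rows, so rows that repeat a pose let the fingers close. It gives the time, the measured TCP pose, the force and the opening at its end, in the units of the state.
- ctrl.get_state(): the state, without advancing time (a new reading comes with each control period).
- read_camera(name): name is "side" or "top" or "wrist"; returns the picture (420x560x3 uint8, blue, green, red); there is no depth.
- camera_params(name): a dict with "fov_y" (degrees; the focal length in pixels is half the picture's height over the tangent of half this angle, whatever the lens; pixels are square), "cx", "cy" (the principal point, pixels), "pose" (4x4, takes a point from camera to world coordinates). Camera axes: x right, y down, z forward; pixel columns grow to the right and rows downward; lengths in mm; the calibration is good to about 2 mm. The wrist camera is an equidistant fisheye: a pixel r from the principal point sees the ray r / f radians off the axis. A picture is of the moment at which its call begins: read the wrist's pose just before it. camera_params takes no time and is no camera call; for the wrist camera it gives the pose at the moment of the call.
- ctrl.hand_in(): hands the job in, once; it reports no verdict.
The state is a dict: "t": time; "joint_pos": joint angles; "dq": joint speeds; "joint_torque": joint torques, N m; "tool_pos": TCP position; "tool_rot": TCP orientation; "force": force on the tool from outside, world axes, zero at the start; "ft_torque": the same for the moment, N m; "finger_gap": finger opening in mm.
Only numpy, scipy, OpenCV 4.12 (cv2) and the standard library are available. Lean on these libraries where they do the work, as an engineer would, in place of code of your own. Each camera call takes 0.05 s, during which the arm holds its last target. There are 200 camera calls.

## Working session

There is one attempt and no reset: what is moved stays moved. The work goes in short steps, Python scripts to look and compute and a shell command to move; the robot and the scene stay as the last step left them, time stands still between calls to the robot, and variables do not carry over. Pictures are saved under pics/ and viewed, on a budget of 10 in all, crops included, one or two more only if the job needs it, and the job is handed in when it is done.

```bash
mkdir -p pics
python3 - <<'E'
from rig import ctrl, read_camera, camera_params
import cv2, numpy as np
for n in ("top","side"):
    p=camera_params(n); print(n,p["fov_y"],p["cx"],p["cy"],np.round(p["pose"],3).tolist())
    cv2.imwrite(f"pics/{n}0.png",read_camera(n))
s=ctrl.get_state(); print(s)
E
```

```text
top 54.33528715365144 270.33472370601623 212.81544346793612 [[-0.03, -0.983, 0.182, 406.688], [-0.999, 0.032, 0.007, 35.439], [-0.013, -0.182, -0.983, 958.183], [0.0, 0.0, 0.0, 1.0]]
side 57.56481611828018 282.5824035848331 210.98427518703238 [[0.755, -0.503, 0.422, 273.819], [-0.656, -0.589, 0.472, -297.106], [0.011, -0.633, -0.774, 644.743], [0.0, 0.0, 0.0, 1.0]]
{'t': 0.1, 'joint_pos': array([ 1.32760416e+00,  3.53589848e-01,  1.63406624e+00,  1.25637245e-06,
        1.15520151e+00, -2.41680448e-03]), 'dq': array([-5.70511498e-04, -7.38657930e-04, -1.84444510e-04,  1.22790015e-03,
       -6.69672728e-04,  9.07269420e-05]), 'joint_torque': array([-4.37037479e-04, -5.94902980e+01, -3.34932196e+01,  6.98699034e-02,
        1.85588765e-02, -6.84503266e-05]), 'tool_pos': array([148.94209405, 606.55516661, 235.92913688]), 'tool_rot': array([ 0.70243249, -0.08497682,  0.08486644, -0.70154488]), 'force': array([0.47331357, 0.14249418, 0.11509753]), 'ft_torque': array([-0.02765472,  0.0075111 , -0.00327506]), 'finger_gap': 91.61429860165865}
```

View pics/top0.png

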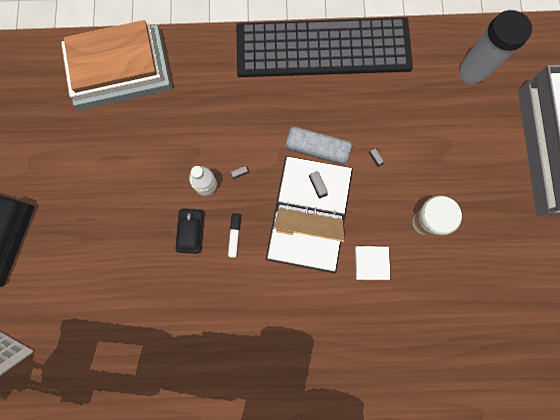

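View pics/side0.png

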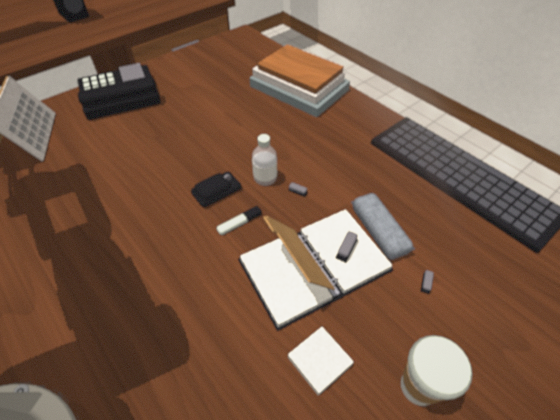

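The top view shows the planner (cover corners about (287,157), (352,166), (336,271), (267,261)), the stapler at (318,184), small decoys at (240,172) and (376,157), and the divider at about (310,224). The side view agrees. I'll enlarge this area.

```bash
cat > h.py <<'E'
import numpy as np, cv2
from rig import ctrl, read_camera, camera_params
from scipy.spatial.transform import Rotation as R
def unproj(n,uv,z):
    p=camera_params(n);T=np.array(p["pose"]);f=210/np.tan(np.radians(p["fov_y"]/2))
    d=T[:3,:3]@np.array([(uv[0]-p["cx"])/f,(uv[1]-p["cy"])/f,1]);return T[:3,3]+d*(z-T[2,3])/d[2]
def proj(n,X):
    p=camera_params(n);T=np.array(p["pose"]);f=210/np.tan(np.radians(p["fov_y"]/2))
    c=(np.atleast_2d(X)-T[:3,3])@T[:3,:3];return c[:,:2]/c[:,2:]*f+[p["cx"],p["cy"]]
def crop(n,img,x0,y0,w,h,name,k=5):
    cv2.imwrite(name,cv2.resize(img[y0:y0+h,x0:x0+w],None,fx=k,fy=k,interpolation=cv2.INTER_CUBIC))
E
python3 - <<'E'
from h import *
a=cv2.imread("pics/top0.png");b=cv2.imread("pics/side0.png")
A=cv2.resize(a[125:275,225:385],None,fx=4,fy=4,interpolation=2)
crop("top",a,240,122,150,155,"pics/tc.png",3.8) if 0 else cv2.imwrite("pics/tc.png",cv2.resize(a[120:280,180:400],None,fx=3.6,fy=3.6,interpolation=2))
for n,uvs in (("top",[(287,157),(352,166),(336,271),(267,261)]),("side",[(241,258),(281,322),(391,266),(346,211)])):
    for uv in uvs: print(n,uv,unproj(n,uv,6).round())
E
```

```text
top (287, 157) [719.  -2.   6.]
top (352, 166) [ 691. -158.    6.]
top (336, 271) [ 442. -104.    6.]
top (267, 261) [470.  54.   6.]
side (241, 258) [482.  55.   6.]
side (281, 322) [456. -95.   6.]
side (391, 266) [ 691. -148.    6.]
side (346, 211) [726.   3.   6.]
```

View pics/tc.png

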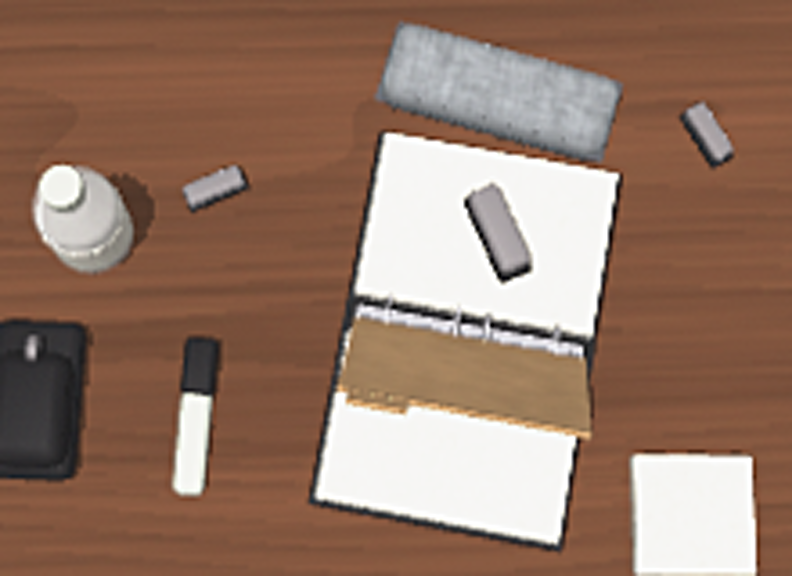

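The crop (scale 3.6, offset (180,120)) puts the stapler top at about (498,232), the divider's free edge from (340,388) to (590,437), and clear desk on the planner's −y side.

```bash
cat >> h.py <<'E'
YAW=-0.208; P0=np.array([583,-50.,0])
PR=R.from_euler('z',YAW).as_matrix()
def toW(p): return P0+PR@np.array(p,float)
def toP(w): return PR.T@(np.array(w)-P0)
# desired tool: y down; tool z (jaw) along planner direction ang
def goal(p,ang,sign=1):
    z=np.array([np.cos(YAW+ang),np.sin(YAW+ang),0]);y=np.array([0,0,-1.])
    return toW(p),np.column_stack([np.cross(y,z),y,z])
def row(p,ang):   # p = fingertip in planner frame -> row from current pose
    s=ctrl.get_state();R0=R.from_quat(s["tool_rot"]).as_matrix()
    w,G=goal(p,ang);w=w+[0,0,22]
    return np.round(np.r_[R.from_matrix(R0.T@G).as_rotvec()/2/np.pi,R0.T@(w-s["tool_pos"])/1000],4).tolist()
def rep():
    s=ctrl.get_state();M=R.from_quat(s["tool_rot"]).as_matrix()
    print("t",round(s["t"],2),"tipP",toP(s["tool_pos"]+22*M[:,1]).round(1),"jawang",np.arctan2(M[1,2],M[0,2])-YAW,"F",s["force"].round(1),"q6",s["joint_pos"].round(2),"gap",s["finger_gap"])
E
python3 - <<'E'
from h import *
c=lambda u,v:(180+(u+.5)/3.6-.5,120+(v+.5)/3.6-.5)
for uv in [(472,190),(500,186),(523,265),(500,230)]: print("stap",toP(unproj("top",c(*uv),42)).round(1))
print("stap side c",toP(unproj("side",(347,246),32)).round(1))
# planner fit
from scipy.optimize import least_squares
obs={"top":[c(382,131),c(621,173),c(562,548),c(313,502)],"side":[(346,211),(391,266),(281,322),(241,258)]}
loc=np.array([[128,83,0],[128,-83,0],[-128,-83,0],[-128,83,0.]])
def res(q,n):
    M=R.from_euler('z',q[2]).as_matrix();return (proj(n,loc@M.T+[q[0],q[1],5])-obs[n]).ravel()
for n in obs:
    r=least_squares(res,[583,-50,-.2],args=(n,),x_scale=[10,10,.1]);print(n,r.x.round(3),r.fun.round(1))
for y,uv,uv2 in ((75,c(340,388),None),(-75,c(590,437),None)):
    th=np.linspace(.7,1.3,61);X=np.array([toW([-112*np.cos(t),y,21+112*np.sin(t)]) for t in th])
    d=np.linalg.norm(proj("top",X)-uv,axis=1);print("theta",th[d.argmin()],d.min())
X=np.array([toW([-112*np.cos(t),-75,21+112*np.sin(t)]) for t in (.8,.9,1.,1.1)]);print(proj("side",X).round(1))
rep()
for a in (0,np.pi): print(row([68,40,150],a))
E
```

```text
stap [84.4 13.6 42. ]
stap [90.2 -3.7 42. ]
stap [ 41.2 -26.2  42. ]
stap [61.4 -8.2 42. ]
stap side c [64.8 -7.2 32. ]
top [ 5.81181e+02 -5.15560e+01 -2.14000e-01] [-0.6 -0.6  0.8 -0.5  0.7  0.7 -0.9  0.3]
side [ 5.91245e+02 -4.41190e+01 -2.10000e-01] [-0.2 -3.5  3.9 -0.8 -1.6  4.3 -2.  -2.9]
theta 0.9299999999999999 1.1522889489857908
theta 0.9 0.21529131693870648
[[303.7 288.9]
 [308.6 284.3]
 [313.8 279.8]
 [319.4 275.4]]
t 0.1 tipP [-560.3  552.7  213.9] jawang 1.538020458932481 F [0.5 0.1 0.1] q6 [ 1.33  0.35  1.63  0.    1.16 -0.  ] gap 91.61429860165865
[0.0002, 0.2448, 0.0002, 0.6447, 0.0645, -0.4918]
[0.0002, -0.2552, -0.0002, 0.6447, 0.0645, -0.4918]
```

```bash
sed -i 's/^YAW=.*/YAW=-0.212; P0=np.array([582.,-51.,0])/' h.py
r='[0,0.2448,0,0.645,0.04,-0.492,0.78]'; python3 -m pendant '[[[0,0.245,0,0.645,0.04,-0.492,0.78],[0,0.245,0,0.645,0.04,-0.492,0.78],[0,0.245,0,0.645,0.04,-0.492,0.78],[0,0.245,0,0.645,0.04,-0.492,0.78],[0,0.245,0,0.645,0.04,-0.492,0.78],[0,0.245,0,0.645,0.04,-0.492,0.78],[0,0.245,0,0.645,0.04,-0.492,0.78],[0,0.245,0,0.645,0.04,-0.492,0.78]]]' 10
python3 -c "
from h import *
rep();print(row([65,46,160],0))"
```

```text
t: 0.77
tool_pos: [358.6, 345.9, 220.0]
tool_rot: [0.574, -0.413, 0.413, -0.574]
force: [0.9, 0.1, -0.6]
finger_gap: 40.4
t 0.77 tipP [-301.9  341.   198. ] jawang 0.536153411137428 F [ 0.9  0.1 -0.6] q6 [ 0.76  0.17  1.92 -0.    1.05  0.44] gap 40.42776086029382
[0.0, 0.0853, 0.0, 0.441, 0.038, 0.1647]
```

```bash
python3 -m pendant '[[[0,0.085,0,0.441,0.038,0.165,0.78],[0,0.085,0,0.441,0.038,0.165,0.78],[0,0.085,0,0.441,0.038,0.165,0.78],[0,0.085,0,0.441,0.038,0.165,0.78],[0,0.085,0,0.441,0.038,0.165,0.78],[0,0.085,0,0.441,0.038,0.165,0.78],[0,0.085,0,0.441,0.038,0.165,0.78],[0,0.085,0,0.441,0.038,0.165,0.78]]]'
python3 -c "
from h import *
rep();print(row([65,46,60],0))"
```

```text
t: 1.43
tool_pos: [569.7, 89.1, 193.0]
tool_rot: [-0.447, 0.549, -0.548, 0.446]
force: [1.1, 1.4, 1.2]
finger_gap: 20.1
t 1.43 tipP [-41.5 134.4 171. ] jawang 0.0076414546341053435 F [1.1 1.4 1.2] q6 [0.15 0.32 1.78 0.   1.04 0.36] gap 20.06934598021581
[0.0001, 0.0012, 0.0, 0.0892, 0.1109, 0.1059]
```

```bash
python3 -m pendant '[[[0,0.001,0,0.089,0.01,0.106,0.78],[0,0.001,0,0.089,0.01,0.106,0.78],[0,0.001,0,0.089,0.01,0.106,0.78],[0,0.001,0,0.089,0.01,0.106,0.78],[0,0.001,0,0.089,0.08,0.106,0.78],[0,0.001,0,0.089,0.11,0.106,0.78],[0,0.001,0,0.089,0.11,0.106,0.78],[0,0.001,0,0.089,0.11,0.106,0.78]]]'
python3 - <<'E'
from h import *
rep();print(row([65,46,25],0))
cv2.imwrite("pics/s1.png",read_camera("side")[160:330,190:440].repeat(3,0).repeat(3,1))
cv2.imwrite("pics/t1.png",cv2.resize(read_camera("top")[120:280,180:400],None,fx=3.6,fy=3.6,interpolation=2))
E
```

```text
t: 2.1
tool_pos: [650.8, -17.3, 78.2]
tool_rot: [-0.447, 0.552, -0.548, 0.442]
force: [-0.7, 0.8, -0.7]
finger_gap: 20.3
t 2.1 tipP [60.  47.4 56.2] jawang 0.001476174992735113 F [-0.7  0.8 -0.7] q6 [-0.03  0.57  1.68  0.    0.9   0.18] gap 20.25480274550341
[0.0014, 0.0002, 0.0002, 0.0014, 0.0312, 0.0051]
```

View pics/s1.png

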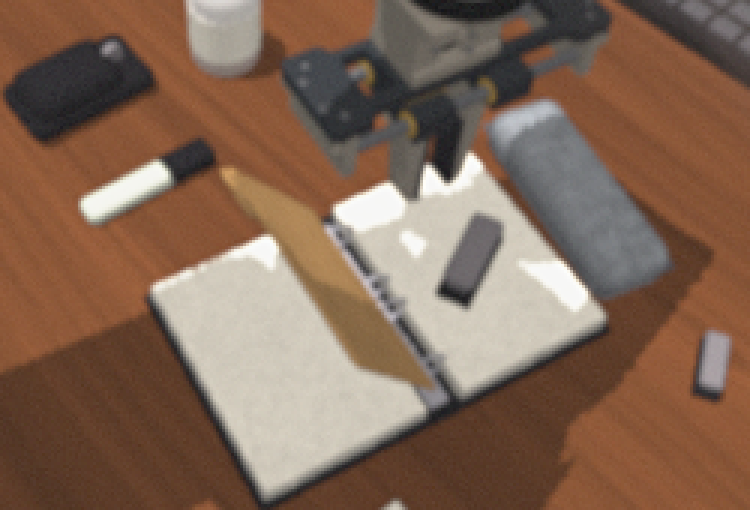

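The side view shows the fingers over the page, +y of the stapler (470,258), and the gripper body clear of the divider. Next I lower and push toward −y, which is tool +x.

```bash
python3 -m pendant '[[[0.001,0,0,0.002,0.015,0.005,0.78],[0.001,0,0,0.002,0.03,0.005,0.78],[0.001,0,0,0.01,0.03,0.005,0.78],[0.001,0,0,0.018,0.03,0.005,0.78],[0.001,0,0,0.024,0.03,0.005,0.78],[0.001,0,0,0.030,0.03,0.005,0.78],[0.001,0,0,0.036,0.03,0.005,0.78],[0.001,0,0,0.042,0.03,0.005,0.78]]]' && python3 -m pendant '[[[0,0,0,0.006,0,0,0.78],[0,0,0,0.012,0,0,0.78],[0,0,0,0.018,0,0,0.78],[0,0,0,0.024,0,0,0.78],[0,0,0,0.030,0,0,0.78],[0,0,0,0.036,0,0,0.78],[0,0,0,0.042,0,0,0.78],[0,0,0,0.048,0,0,0.78]]]'
python3 - <<'E'
from h import *
rep()
cv2.imwrite("pics/s2.png",read_camera("side")[160:330,190:440].repeat(3,0).repeat(3,1))
E
```

```text
t: 2.87
tool_pos: [651.2, -60.5, 54.3]
tool_rot: [0.443, -0.548, 0.552, -0.446]
force: [1.1, -0.6, 0.2]
finger_gap: 20.2
t: 3.53
tool_pos: [640.7, -107.2, 53.3]
tool_rot: [0.443, -0.548, 0.551, -0.446]
force: [0.2, 0.5, 0.3]
finger_gap: 20.3
t 3.53 tipP [ 69.3 -42.6  31.3] jawang 0.0016524749246004389 F [0.2 0.5 0.3] q6 [-0.17  0.6   1.71 -0.    0.83  0.04] gap 20.27441529211921
```

View pics/s2.png

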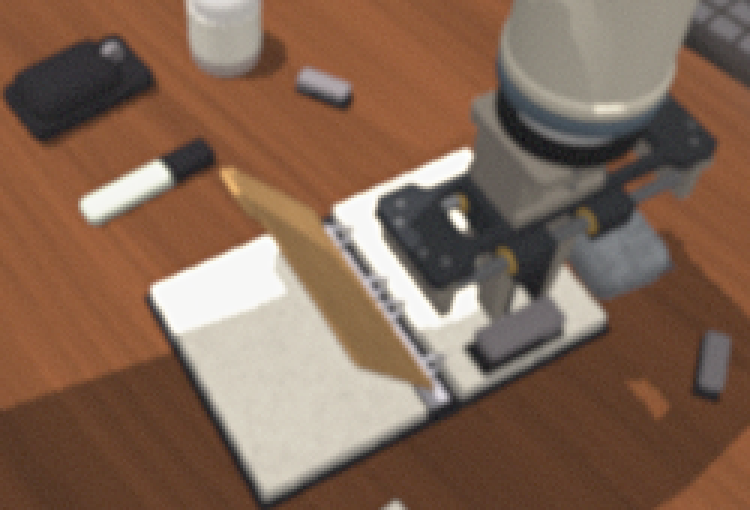

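The stapler (517,333) lies squarely against both fingers near the −y edge. I keep pushing it over.

```bash
python3 -m pendant '[[[0,0,0,0.006,0.004,-0.001,0.78],[0,0,0,0.012,0.006,-0.002,0.78],[0,0,0,0.018,0.006,-0.002,0.78],[0,0,0,0.024,0.006,-0.002,0.78],[0,0,0,0.030,0.006,-0.002,0.78],[0,0,0,0.036,0.006,-0.002,0.78],[0,0,0,0.042,0.006,-0.002,0.78],[0,0,0,0.050,0.006,-0.002,0.78]]]' && python3 -m pendant '[[[0,0,0,0.006,0,0,0.78],[0,0,0,0.008,0,0,0.78],[0,0,0,0.010,0,0,0.78],[0,0,0,0.010,0,0,0.78]]]'
python3 - <<'E'
from h import *
rep()
cv2.imwrite("pics/s3.png",read_camera("side")[190:390,230:480].repeat(3,0).repeat(3,1))
E
```

```text
t: 4.25
tool_pos: [628.1, -155.4, 47.0]
tool_rot: [0.443, -0.548, 0.551, -0.446]
force: [-0.5, 0.3, 0.5]
finger_gap: 20.2
t: 4.58
tool_pos: [626.2, -165.2, 47.3]
tool_rot: [0.443, -0.548, 0.552, -0.446]
force: [-0.4, -0.4, -0.5]
finger_gap: 19.8
t 4.58 tipP [  67.4 -102.4   25.3] jawang 0.0012778132593811442 F [-0.4 -0.4 -0.5] q6 [-0.26  0.6   1.71  0.    0.82 -0.05] gap 19.848142823076078
```

View pics/s3.png

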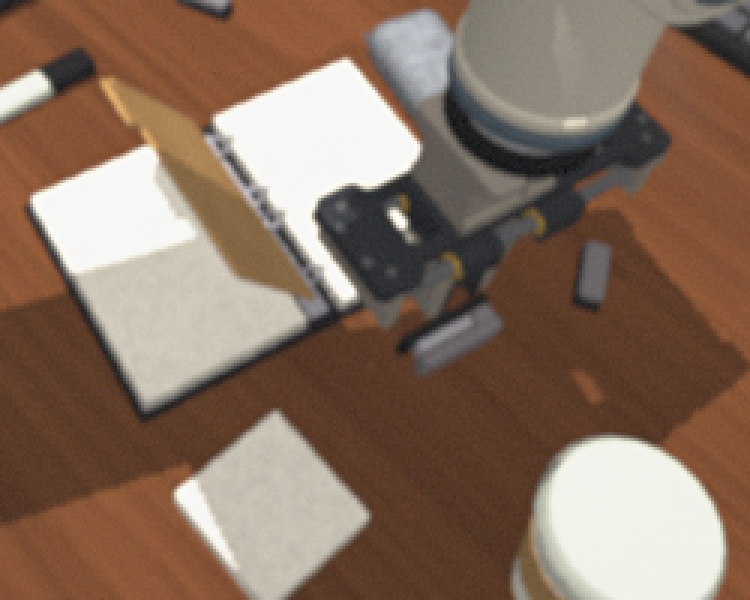

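The stapler at (450,338) has toppled onto its side on the desk beyond the edge. I lower the fingers behind it and nudge it a little farther out.

```bash
python3 -m pendant '[[[0,0,0,0,0.005,0,0.78],[0,0,0,0,0.010,0,0.78],[0,0,0,0,0.015,0,0.78],[0,0,0,0,0.015,0,0.78]]]' && python3 -m pendant '[[[0,0,0,0.004,0,0,0.78],[0,0,0,0.008,0,0,0.78],[0,0,0,0.012,0,0,0.78],[0,0,0,0.016,0,0,0.78],[0,0,0,0.016,0,0,0.78],[0,0,0,0.013,-0.03,0,0.78],[0,0,0,0.013,-0.07,0,0.78],[0,0,0,0.013,-0.11,0,0.78]]]'
python3 - <<'E'
from h import *
rep()
print(row([-60,-150,155],0),row([-110,0,155],np.pi/2),row([-110,0,155],-np.pi/2))
E
```

```text
t: 4.97
tool_pos: [625.7, -164.4, 30.9]
tool_rot: [0.444, -0.548, 0.551, -0.446]
force: [0.1, 0.3, -0.2]
finger_gap: 20.2
t: 5.63
tool_pos: [622.1, -177.3, 142.7]
tool_rot: [0.444, -0.549, 0.551, -0.446]
force: [0.5, 0.4, 0.3]
finger_gap: 20.3
t 5.63 tipP [  65.8 -115.1  120.7] jawang 0.0014128714733593895 F [0.5 0.4 0.3] q6 [-0.28  0.48  1.67  0.    0.99 -0.07] gap 20.348871799335516
[-0.0006, 0.0002, -0.0, 0.0348, -0.0348, -0.1257] [-0.0005, -0.2498, 0.0004, -0.1153, -0.035, -0.1755] [-0.0004, 0.2502, -0.0005, -0.1153, -0.035, -0.1755]
```

```bash
python3 -m pendant '[[[0,0,0,0,-0.06,0,1],[0,0,0,0,-0.06,0,1],[0,-0.25,0,-0.115,-0.06,-0.176,1],[0,-0.25,0,-0.115,-0.06,-0.176,1],[0,-0.25,0,-0.115,-0.06,-0.176,1],[0,-0.25,0,-0.115,-0.06,-0.176,1],[0,-0.25,0,-0.115,-0.06,-0.176,1],[0,-0.25,0,-0.115,-0.06,-0.176,1]]]' >/dev/null
python3 - <<'E'
from h import *
rep(); print(row([-110,0,170],np.pi/2))
E
```

```text
t 6.3 tipP [-116.     1.6  178.7] jawang 0.7589438466740116 F [ 0.1  0.2 -0.1] q6 [-0.06  0.15  1.99  0.    0.99 -0.6 ] gap 0.4100293980011348
[-0.0002, -0.1292, 0.0003, 0.0053, 0.0087, 0.0033]
```

```bash
python3 -m pendant '[[[0,-0.129,0,0.005,0.01,0.003,1],[0,-0.129,0,0.005,0.01,0.003,1],[0,-0.129,0,0.005,0.01,0.003,1],[0,-0.129,0,0.005,0.01,0.003,1],[0,-0.129,0,0.005,0.01,0.003,1],[0,-0.129,0,0.005,0.01,0.003,1],[0,-0.129,0,0.005,0.01,0.003,1],[0,-0.129,0,0.005,0.01,0.003,1]]]' >/dev/null
python3 - <<'E'
from h import *
rep(); print(row([-105,0,80],np.pi/2))
cv2.imwrite("pics/s4.png",read_camera("side")[160:360,200:450].repeat(3,0).repeat(3,1))
E
```

```text
t 6.97 tipP [-103.9   -2.   169.5] jawang 1.5647928933511976 F [-0.9  0.1  0.3] q6 [-0.07  0.18  1.98 -0.    0.97 -1.42] gap 0.393852497560491
[-0.0, -0.001, 0.0011, -0.0015, 0.0895, 0.002]
```

View pics/s4.png

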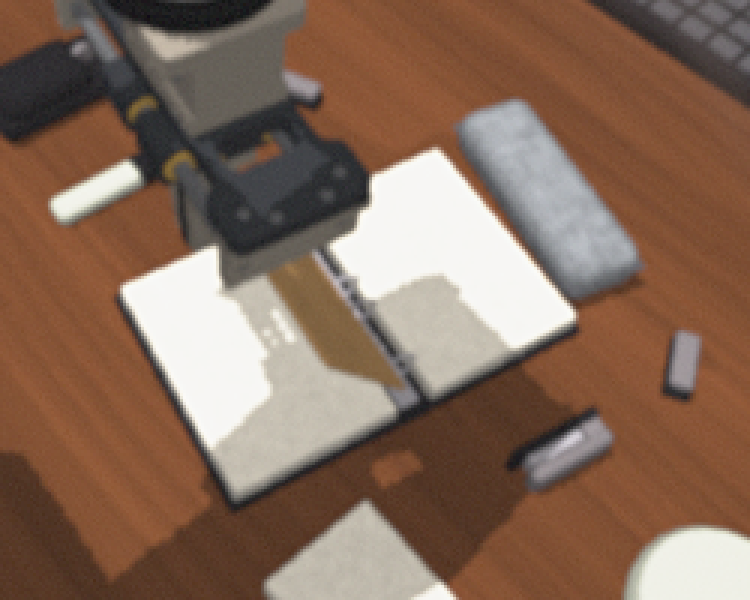

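The stapler at (565,450) is clear on the desk and the gripper is on the near side of the divider. I lower to z≈83, then sweep forward (tool +x = planner +x).

```bash
python3 -m pendant '[[[0,0,0,0,0.04,0.002,1],[0,0,0,0,0.08,0.002,1],[0,0,0,0,0.086,0.002,1],[0,0,0,0.01,0.086,0.002,1],[0,0,0,0.02,0.086,0.002,1],[0,0,0,0.03,0.086,0.002,1],[0,0,0,0.038,0.086,0.002,1],[0,0,0,0.046,0.086,0.002,1]]]' && python3 -m pendant '[[[0,0,0,0.008,0,0,1],[0,0,0,0.016,0,0,1],[0,0,0,0.024,0,0,1],[0,0,0,0.032,0,0,1],[0,0,0,0.040,0,0,1],[0,0,0,0.048,0,0,1],[0,0,0,0.054,0,0,1],[0,0,0,0.060,0,0,1]]]'
python3 - <<'E'
from h import *
rep(); print(row([40,0,80],np.pi/2))
cv2.imwrite("pics/s5.png",read_camera("side")[140:340,200:450].repeat(3,0).repeat(3,1))
E
```

```text
t: 7.68
tool_pos: [527.8, -39.6, 107.2]
tool_rot: [0.703, -0.075, 0.081, -0.703]
force: [-2.1, 0.1, 1.0]
finger_gap: 0.6
t: 8.35
tool_pos: [584.4, -52.4, 105.6]
tool_rot: [0.703, -0.076, 0.08, -0.703]
force: [-1.0, 0.6, -0.6]
finger_gap: 0.3
t 8.35 tipP [ 2.8 -0.8 83.6] jawang 1.562132025670155 F [-1.   0.6 -0.6] q6 [-0.09  0.45  1.83 -0.    0.86 -1.44] gap 0.34964812354116487
[0.0, -0.0014, 0.0009, 0.0373, 0.0038, 0.0012]
```

View pics/s5.png

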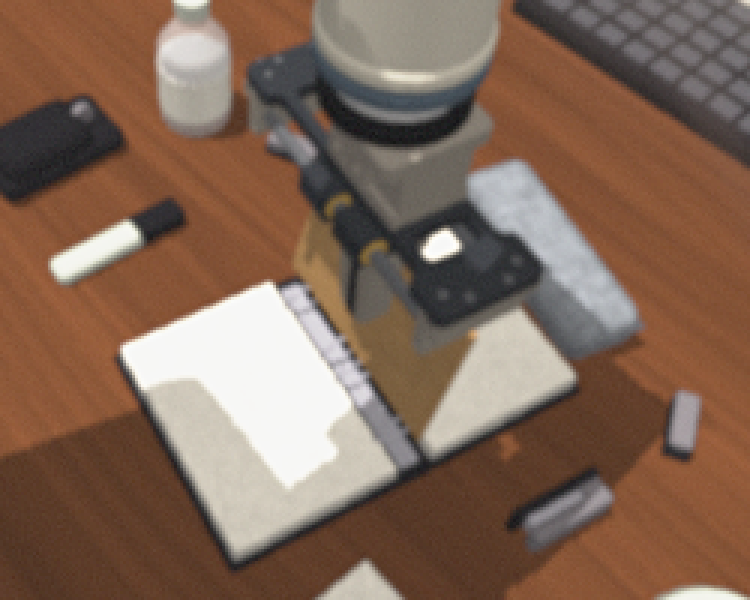

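The divider is past upright, with the fingers on its near face and the planner in place. I follow the arc over and down.

```bash
python3 -m pendant '[[[0,0,0,0.01,0.001,0.001,1],[0,0,0,0.02,0.002,0.001,1],[0,0,0,0.03,0.003,0.001,1],[0,0,0,0.038,0.005,0.001,1],[0,0,0,0.045,0.010,0.001,1],[0,0,0,0.051,0.015,0.001,1],[0,0,0,0.057,0.020,0.001,1],[0,0,0,0.062,0.025,0.001,1]]]' && python3 -m pendant '[[[0,0,0,0.004,0.005,0,1],[0,0,0,0.007,0.01,0,1],[0,0,0,0.010,0.015,0,1],[0,0,0,0.012,0.020,0,1],[0,0,0,0.012,0.024,0,1],[0,0,0,0.012,0.028,0,1],[0,0,0,0.012,0.030,0,1],[0,0,0,0.012,0.030,0,1]]]'
python3 - <<'E'
from h import *
rep()
E
```

```text
t: 9.07
tool_pos: [645.5, -65.1, 80.5]
tool_rot: [0.703, -0.076, 0.08, -0.703]
force: [-0.5, 0.1, 0.4]
finger_gap: 0.3
t: 9.73
tool_pos: [656.6, -67.5, 50.9]
tool_rot: [0.703, -0.076, 0.08, -0.703]
force: [0.1, -0.0, -0.5]
finger_gap: 0.5
t 9.73 tipP [76.5 -0.5 28.9] jawang 1.5622254434494371 F [ 0.1 -0.  -0.5] q6 [-0.1   0.61  1.68 -0.    0.84 -1.45] gap 0.46792328782688214
```

```bash
python3 -m pendant '[[[0,0,0,0,0.002,0,1],[0,0,0,0,0.004,0,1],[0,0,0,0,0.006,0,1],[0,0,0,0,0.007,0,1],[0,0,0,0,0.007,0,1]]]' && python3 -m pendant '[[[0,0,0,0,0.001,0,1],[0,0,0,0,0.001,0,1]]]'; python3 -c "
from h import *
rep()"
```

```text
t: 10.15
tool_pos: [657.2, -67.6, 45.3]
tool_rot: [0.703, -0.076, 0.08, -0.703]
force: [-2.8, 0.8, 7.8]
finger_gap: 0.7
t: 10.32
tool_pos: [657.3, -67.6, 45.2]
tool_rot: [0.703, -0.075, 0.08, -0.703]
force: [-4.3, 1.5, 16.1]
finger_gap: 0.6
t 10.32 tipP [77.2 -0.4 23.2] jawang 1.5621913478905174 F [-4.3  1.5 16.1] q6 [-0.1   0.62  1.68 -0.    0.83 -1.45] gap 0.5625557346151734
```

Firm contact at tip z = 23.2 mm, the height expected for the flat plate, with 16 N. I lift off and check.

```bash
python3 -m pendant '[[[0,0,0,0,-0.01,0,1],[0,0,0,0,-0.04,0,1],[0,0,0,0,-0.08,0,1],[0,0,0,0,-0.12,0,1],[0,0,0,-0.04,-0.15,0,1],[0,0,0,-0.08,-0.15,0,1],[0,0,0,-0.12,-0.15,0,1],[0,0,0,-0.16,-0.15,0,1]]]' >/dev/null;  python3 -m pendant '[[[0,0,0,-0.04,0,0.04,1],[0,0,0,-0.08,0,0.08,1],[0,0,0,-0.1,0,0.12,1],[0,0,0,-0.1,0,0.16,1],[0,0,0,-0.1,0,0.2,1],[0,0,0,-0.1,0,0.24,1],[0,0,0,-0.1,0,0.28,1],[0,0,0,-0.1,0,0.28,1]]]'
python3 - <<'E'
from h import *
rep()
a=read_camera("top");b=read_camera("side");cv2.imwrite("pics/t6.png",a);cv2.imwrite("pics/side6.png",b)
A=cv2.resize(a[120:280,220:400],(675,600),interpolation=2)
cv2.imwrite("pics/t6c.png",A)
cv2.imwrite("pics/s6.png",b[170:340,210:460].repeat(3,0).repeat(3,1))
E
```

```text
t: 11.65
tool_pos: [466.2, 266.6, 192.5]
tool_rot: [-0.702, 0.074, -0.08, 0.703]
force: [0.1, 0.4, -0.1]
finger_gap: 0.8
t 11.65 tipP [-179.9  286.1  170.5] jawang 1.5637909708149766 F [ 0.1  0.4 -0.1] q6 [ 0.52  0.26  1.87 -0.    1.   -0.83] gap 0.7735070567533605
```

View pics/s6.png

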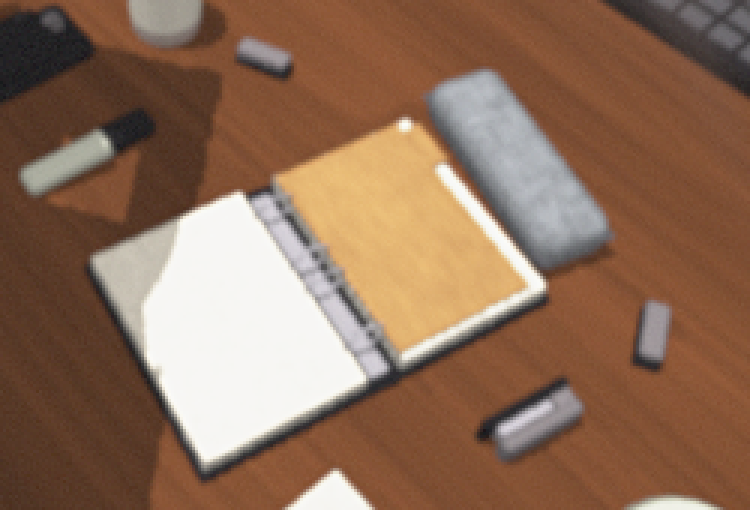

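View pics/t6c.png

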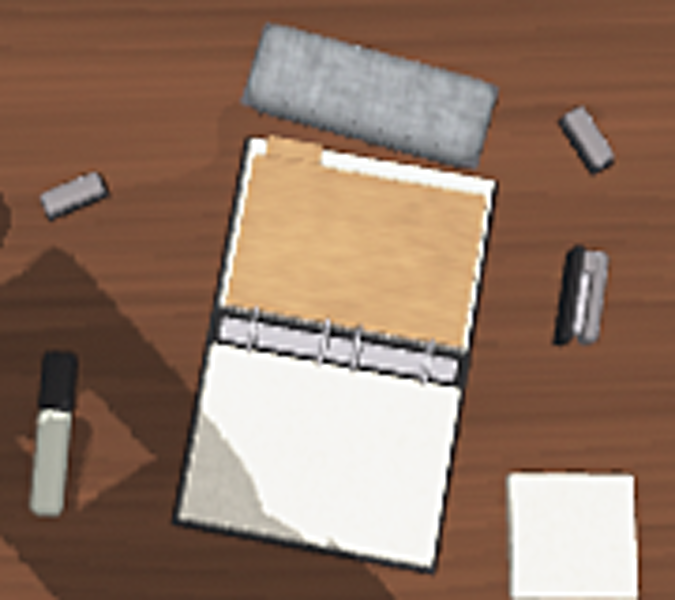

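The divider lies flat on the far page, the stapler lies on its side wholly on the desk at (582,295), and the planner corners match the first picture within about 1 px. The case, marker, notes and small decoys look unmoved.

```bash
python3 -c "
from rig import ctrl
print(ctrl.hand_in())"
```

```text
the job is handed in; nothing more can be done
None
```

The job is done and handed in at about 12 s of the 51 s allowed. I pushed the stapler off the planner's right-hand edge (−y). Then, with the gripper shut, I swept the divider up over the rings and pressed it onto the far page with about 16 N. Nothing was pinched, lifted or carried.

**What the last checks showed:**
- **Divider:** it lies flat on the far page. The fingertips stopped at 23.2 mm, the height expected for a flat plate (23 mm).
- **Stapler:** it is wholly on the desk, well clear of the planner, but it toppled onto its side as it went over the edge.
- **Planner:** two opposite cover corners, compared by eye, match the first picture to about 1 pixel.
- **Other things:** everything in the last crops looks unmoved. The mouse, cup and bottle were cut off or outside those crops; the arm did not go near them at their height.
- **Disagreement:** the two cameras placed the planner about 12 mm apart in my fit. I used the top camera because its fit was tighter, and the contacts agreed with it.

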